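Weigh hazelnuts in a thin glass cup, then tip them into the bowl

TASK

Lift the thin glass cup of hazelnuts out of the row on the wooden tray with a light grip, stand it gently on the plate of the dial scale and let go until it has settled to be weighed. Then take it again, this time by its handle only, tip all six nuts into the steel bowl, and stand the empty cup upright and gently on the cork mat. Leave the two spice jars and the tin standing where they are.

Things in the scene. Friction and masses are not known exactly. Their poses are not given: they have to be found in the camera images.
- cup: Clear glass cup with a handle, open at the top, 78 mm high, about 0.2 kg; foot 44 mm in diameter. Origin: centre of its underside; z up through the mouth; +x points towards the handle. Six nuts lie in it, up to about 40 mm above its underside. In the row its handle points more or less away from the robot.
- cup_wall: The thin wall of the cup (fixed to it, same frame): 3 mm thick, a cone of outer radius 23 mm at z = 4 mm widening to 33.5 mm at the rim at z = 78 mm. It cracks if the forces of everything pressing on it add up to more than 80 N (both fingers counted, so a grip of 40 N): use the lightest grip.
- cup_handle (a point): Middle of the cup's handle, 53 mm from the cup's axis, 42 mm above its underside. The handle is a solid, strong round glass bar 11 mm thick in the cup's x-z plane: out from the wall at z = 66 mm, straight down at x = 53 mm from z = 60 to 24 mm, back to the wall at z = 18 mm. No grip limit here. Axes as the cup's.
- nut0: One of six hazelnuts, a brown ball of 17 mm diameter, 10 g; origin at its centre.
- nut1: One of six hazelnuts, a brown ball of 17 mm diameter, 10 g; origin at its centre.
- nut2: One of six hazelnuts, a brown ball of 17 mm diameter, 10 g; origin at its centre.
- nut3: One of six hazelnuts, a brown ball of 17 mm diameter, 10 g; origin at its centre.
- nut4: One of six hazelnuts, a brown ball of 17 mm diameter, 10 g; origin at its centre.
- nut5: One of six hazelnuts, a brown ball of 17 mm diameter, 10 g; origin at its centre.
- scale: White dial kitchen scale, fixed: housing 108 x 116 mm, 74 mm high, dial and needle on the side that faces its -x. Origin: centre of its underside, z up.
- plate_top (a point): Centre of the top face of the scale's round steel plate, 112 mm in diameter, flat, 92 mm above the worktop when empty; it sinks as it is loaded. Fixed to the plate.
- scale_plate (a joint): How far the scale's spring plate has sunk, m: 0 empty, 1.6 mm more for each newton (about 4 to 5 mm under the full cup). 16 mm is the end of its dial (1 kg); pressing it down that far overloads it.
- bowl: Round steel mixing bowl, fixed, open at the top: outer radius 42 mm at the bottom, 66 mm at z = 18 mm, 80 mm at the rim at z = 58 mm; wall 3 mm. Origin: centre of its underside.
- mat: Round cork mat, fixed, 112 mm in diameter, 6 mm thick. Origin: centre of its underside.
- tray: Low wooden tray, fixed, 112 mm (its x) by 372 mm (its y), floor 8 mm high, lip 16 mm high. Cup, spice jars and tin stand on its floor in a row along its y, about 86 mm from centre to centre, in any order. Origin: centre of its underside.
- can_opener: Bench can opener bolted to the worktop at the front right corner, an obstacle: origin at its foot; an upright steel column of 25 mm diameter at x = 0.305, y = -0.365 (world), 375 mm high, with a crank on its top that hangs down (z 0.23 to 0.4, y -0.33 to -0.46), its black grip reaching out to x = 0.42. Not to be used.
- spice_a: Spice jar with a dark cap, 41 mm in diameter, 105 mm high, loose, on the tray. Origin: centre of its underside.
- spice_b: Spice jar with a dark cap and a green label, 44 mm in diameter, 105 mm high, loose, on the tray. Origin: centre of its underside.
- tomato_tin: Food tin, 58 mm in diameter, 72 mm high, loose, on the tray. Origin: centre of its underside.
Things that resemble listed ones, but are neither listed nor needed, are in the scene too. What is shaped like the cup but orange is not meant.

How it is judged:
By the outcome, as a careful person would: the job done as asked, in the order asked, and still so for the second after the job is handed in, with the robot touching nothing.
It also fails if it takes over 69 s, if anything falls off the work surface, if the arm or the gripper's body presses on something with over 40 N, if the wrist force passes 120 N, or if a joint passes its speed limit or range.

ROBOT

A 7-joint arm with a two-finger parallel gripper is mounted at the origin on a cart in front of the work surface, level with it; the furniture and walls round the work are solid. World frame = base frame: x ahead of the robot, y to its left, z up, the work surface at z = 0. Lengths are in m, angles in rad, forces in N, time in s.
With the tool pointing down it reaches from about 0.35 to 0.9 m from the base axis. Payload 19.9 kg.
Tool frame: the origin (TCP) lies midway between the tips of the shut fingers; the grasp point (between the pads) lies 19 mm behind it; z points along the fingers, y is the line along which they close (so a half turn about z gives the same grasp; the last joint's range is limited). The gripper opens to 85 mm and grips with 20 to 120 N. Pads are 22 mm wide; open, the fingers measure 114 mm over their backs; the gripper's body (76 mm by 85 mm) begins 54 mm behind the grasp point. The pads swing forward as they close: fully open they stand 13 mm farther back than shut.
Start: joints at [-1.232, 0.417, -0.01, 1.614, 0.005, 1.111, -0.053], TCP at [0.232, 0.58, 0.231] pointing down, gripper open.
Joint ranges: [-2.81, 2.81], [-0.39, 2.02], [-1.27, 1.25], [0.06, 2.57], [-1.19, 4.33], [0.19, 2], [-2.82, 2.82]. Speed limits (rad/s): [1.89, 1.89, 2.39, 2.39, 3.01, 3.01, 3.01].

INTERFACE

Orientations are given as a 3x3 rotation matrix whose columns are the frame's x, y, z axes.
In Python, from workcell import env gives the robot as it stands.
- The arm moves only by the tool drive_tool, never from a script. Its argument "plan" is a list that holds one entry, the list of rows, each a list of 7 numbers: the shift along the tool's x, y, z in mm, then the turn, a rotation vector about the tool's x, y, z in rad, then the opening, from -1 (shut) to 1 (fully open). In form: [[[tx, ty, tz, ax, ay, az, jaw], ...]]. A call has exactly 8 rows; each row shifts and turns the commanded pose from where the row before left it, along the tool's axes as they then stand; what a row does not reach is not made up. A row lasts 1/8 s, in which the tool goes at most 62.5 mm and 10.7 degrees, less where a joint would pass 70% of its speed; a pose out of reach is approached as far as the arm can. A call with a gripper value outside its range is refused whole. The fingers move at their own pace and stop on an object; "squeeze" is the grip in N (left out, the last holds). Time passes only in rows, so rows that do not move let the fingers close, or fill a call up. It gives the time, the measured TCP pose, the force, the opening and the grip force at its end, in the units of the state.
- env.observe(): the state, without advancing time (a new reading comes with each control period).
- env.read_camera(name): name is "scene" or "top"; returns a dict with "frame" (384x512x3 uint8, red, green, blue), "fx", "fy", "cx", "cy" (pixels), "position" and "orientation" of the camera in the world. Camera axes: x right, y down, z forward; pixel columns grow to the right and rows downward; lengths in m; the calibration is good to about 2 mm. A picture is of the moment at which its call begins. There is no depth.
- env.hand_in(): hands the job in; it is judged then, once.
The state is a dict: "time": time; "q": joint angles; "joint_vel": joint speeds; "joint_efforts": joint torques, N m; "position": TCP position; "tool_rot": TCP orientation; "wrist_force": force on the tool from outside, world axes, zero at the start; "wrist_torque": the same for the moment, N m; "width": finger opening in m; "gripper_force": force on a finger pad.
Only numpy, scipy, OpenCV 4.12 (cv2) and the standard library are available. Lean on these libraries where they do the work, as an engineer would, in place of code of your own. Each camera call takes 0.05 s, during which the arm holds its last target. There are 200 camera calls.

## Working session

There is one attempt and no reset: what is moved stays moved. The work goes in short steps, Python scripts to look and compute and a tool call to move; the robot and the scene stay as the last step left them, time stands still between calls to the robot, and variables do not carry over. Pictures are saved under pics/ and viewed, at most 10 in all, crops included, and the job is handed in when it is done.

Besides the shell and the picture viewer there is one more tool, called as name([rows], argument=value, ...), one row to a line, values as JSON. drive_tool: Moves the arm, as the interface text tells. Its arguments: {"type":"object","properties":{"plan":{"type":"array","items":{"type":"array","items":{"type":"array","items":{"type":"number"}}}},"squeeze":{"type":"number"}},"required":["plan"]}

```bash
mkdir -p pics; ls
python3 - <<'E'
from workcell import env
import cv2,numpy as np
s=env.observe(); print(s['time'],s['position'],np.round(s['tool_rot'],3).tolist(),s['width'],s['wrist_force'])
for n in('scene','top'):
    c=env.read_camera(n); cv2.imwrite(f'pics/{n}0.png',c['frame'][:,:,::-1])
    print(n,c['fx'],c['fy'],c['cx'],c['cy'],np.round(c['position'],4),np.round(c['orientation'],4).tolist())
a=cv2.imread('pics/scene0.png');b=cv2.imread('pics/top0.png')
cv2.imwrite('pics/s.png',cv2.resize(a,(800,600),interpolation=cv2.INTER_CUBIC));cv2.imwrite('pics/t.png',cv2.resize(b,(800,600),interpolation=cv2.INTER_CUBIC))
E
```

```text
pics
0.0 [0.23156838 0.58012046 0.23064116] [[-0.929, 0.371, -0.0], [0.371, 0.929, -0.001], [-0.0, -0.001, -1.0]] 0.08527904972014182 [-0.11309407  0.02342455 -0.57380711]
scene 379.2124443386741 379.2124443386741 250.6362804636739 192.29849011147556 [ 0.4433 -0.8216  0.9425] [[0.9941, -0.0775, 0.0763], [-0.1086, -0.7411, 0.6626], [0.0052, -0.6669, -0.7451]]
top 395.8646225076309 395.8646225076309 255.89912382589097 191.09923813784218 [ 0.4506 -0.0697  1.1153] [[0.0001, -0.996, 0.0892], [-0.9997, 0.0021, 0.0246], [-0.0247, -0.0892, -0.9957]]
```

View pics/s.png

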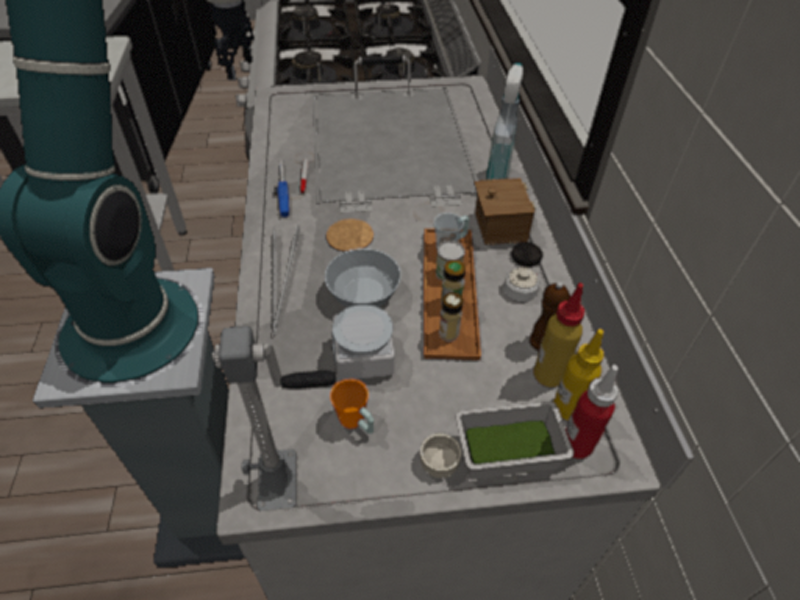

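View pics/t.png

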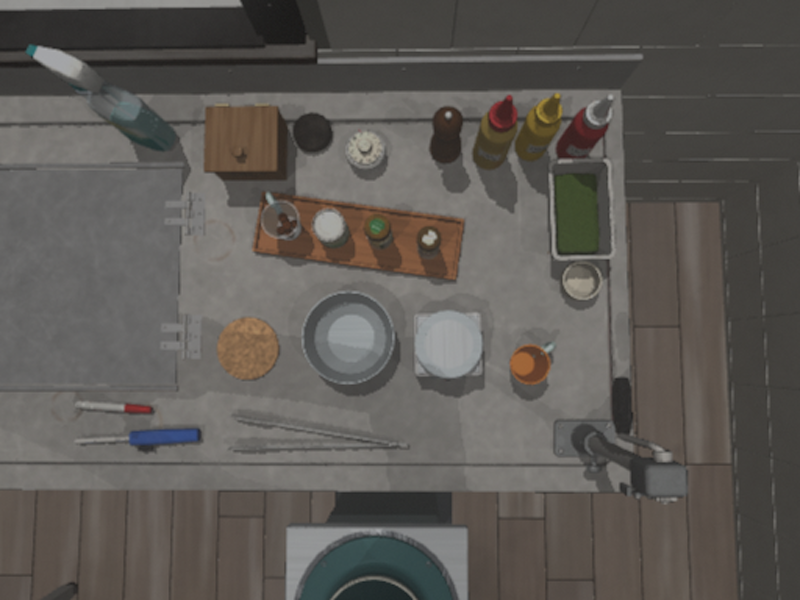

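Candidates for the cup: the clear glass cup at the tray's left end, at top (280,220) and scene (450,232) in the 800 px views, and the orange cup at top (530,365) and scene (350,405). The orange one is ruled out by the description, so I'll take the clear one with brown nuts. A close crop of both views will check that.

```bash
cat > h.py <<'E'
from workcell import env
import cv2,numpy as np
def ray(c,p,z):
    R=np.array(c['orientation']);o=np.array(c['position'])
    d=R@np.array([(p[0]-c['cx'])/c['fx'],(p[1]-c['cy'])/c['fy'],1]);return o+d*(z-o[2])/d[2]
def proj(c,P):
    v=np.array(c['orientation']).T@(np.array(P)-c['position']);return np.array([c['fx']*v[0]/v[2]+c['cx'],c['fy']*v[1]/v[2]+c['cy']])
def tri(c1,p1,c2,p2):
    a1,b1=ray(c1,p1,0.3),ray(c1,p1,0.);a2,b2=ray(c2,p2,.3),ray(c2,p2,0.)
    d1,d2=b1-a1,b2-a2;t=np.linalg.lstsq(np.c_[d1,-d2],a2-a1,rcond=None)[0]
    return (a1+t[0]*d1+a2+t[1]*d2)/2,np.linalg.norm(a1+t[0]*d1-a2-t[1]*d2)
E
python3 - <<'E'
from h import *
a=cv2.imread('pics/top0.png');b=cv2.imread('pics/scene0.png')
A=cv2.resize(a[110:170,155:215],(600,600),interpolation=cv2.INTER_CUBIC)[:, :400]
A=cv2.resize(a[115:165,160:200],(400,500),interpolation=cv2.INTER_CUBIC)
B=cv2.resize(b[130:180,270:310],(400,500),interpolation=cv2.INTER_CUBIC)
cv2.imwrite('pics/c1.png',np.clip(np.hstack([A,B])*1.4,0,255).astype(np.uint8))
c=env.read_camera('top')
hsv=cv2.cvtColor(a,cv2.COLOR_BGR2HSV)
m=((hsv[...,0]>5)&(hsv[...,0]<20)&(hsv[...,1]>90)).astype(np.uint8)
for k in cv2.findContours(m,cv2.RETR_EXTERNAL,2)[0]:
    if cv2.contourArea(k)>250: print(cv2.contourArea(k),cv2.minAreaRect(k),cv2.boundingRect(k))
for n,p,z in(('mat',(248,349),.006),('bowl',(349.5,338),.058),('plate',(448,344),.092),('cup',(280.5,220.5),.086),('hand',(267,196),.074),('tin',(330,227),.08),('b',(377.5,229),.113),('a',(429,238.5),.113)):
    print(n,np.round(ray(c,np.array(p)*.64,z),4))
E
```

```text
489.5 ((338.5, 232.5), (25.0, 25.0), 90.0) (326, 220, 26, 26)
1133.0 ((158.0, 223.0), (38.0, 38.0), 90.0) (139, 204, 39, 39)
4246.0 ((229.02256774902344, 150.21559143066406), (131.09942626953125, 39.04418182373047), 8.059103965759277) (162, 124, 135, 55)
1820.5 ((154.0, 88.5), (41.0, 46.0), 90.0) (131, 68, 47, 42)
mat [0.4595 0.231  0.006 ]
bowl [0.4778 0.0426 0.058 ]
plate [ 0.4669 -0.1237  0.092 ]
cup [0.6764 0.1586 0.086 ]
hand [0.7221 0.1854 0.074 ]
tin [0.666 0.075 0.08 ]
b [ 0.6554 -0.0081  0.113 ]
a [ 0.6392 -0.0927  0.113 ]
```

View pics/c1.png

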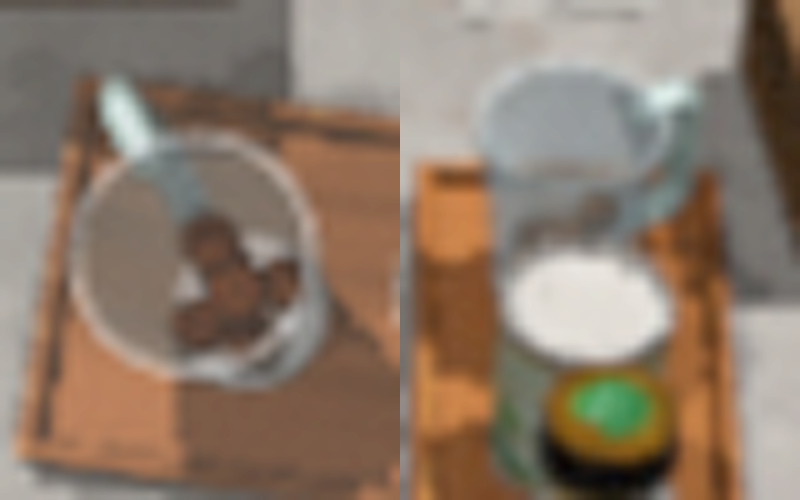

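The crop shows the clear cup with brown nuts. In the top crop the rim spans x 72–319, y 133–380, with the handle at upper left around (115,90). In the scene crop the rim spans x 475–668, y 65–183. This is the right cup. I'll refine its centre from both views and work out the approach.

```bash
cat >> h.py <<'E'
import json,os
def log():
    s=env.observe();open('log.txt','a').write(json.dumps([np.array(s[k]).tolist() for k in('q','position','tool_rot')])+'\n');return s
def delta(P,R=None):
    "shift in tool mm and rotvec in tool frame to reach pose"
    from scipy.spatial.transform import Rotation as Ro
    s=log();T=np.array(s['tool_rot'])
    print('t',round(float(s['time']),2),'p',np.round(s['position'],4),'q',np.round(s['q'],2),'F',np.round(s['wrist_force'],1),'w',round(float(s['width']),4),'g',np.round(s['gripper_force'],1))
    print(' R',np.round(T,3).tolist())
    print(' d_mm',np.round(T.T@(np.array(P)-s['position'])*1000,1), 'rot',None if R is None else np.round(Ro.from_matrix(T.T@R).as_rotvec(),3))
E
python3 - <<'E'
from h import *
t=env.read_camera('top');s=env.read_camera('scene')
pt=np.array([19.55,25.65])+[160,115]-.45; ps=np.array([17.1,12.4])+[270,130]-.45
print(ray(t,pt,.086),ray(s,ps,.086),tri(t,pt,s,ps))
print(ray(t,np.array([11.6,9.3])+[160,115]-.45,.076))
a=np.deg2rad(150);y=np.array([np.cos(a),np.sin(a),0]);z=np.array([0,0,-1.]);R=np.c_[np.cross(y,z),y,z]
delta([.677,.160,.231],R)
E
```

```text
[0.6788616  0.15975059 0.086     ] [0.67959271 0.15841012 0.086     ] (array([0.67960454, 0.16008589, 0.08447448]), np.float64(0.0007913679782643566))
[0.72590313 0.184272   0.076     ]
t 0.25 p [0.2317 0.5803 0.231 ] q [-1.23  0.42 -0.01  1.61  0.    1.11 -0.05] F [-0.9  0.8  0.2] w 0.0857 g 0.0
 R [[-0.929, 0.371, -0.0], [0.371, 0.929, -0.001], [-0.0, -0.001, -1.0]]
 d_mm [-5.694e+02 -2.253e+02  1.000e-01] rot [-1.000e-03 -0.000e+00 -1.427e+00]
```

```bash
cat >> h.py <<'E'
def rows(P,R,n,turn=None):
    from scipy.spatial.transform import Rotation as Ro
    s=env.observe();T=np.array(s['tool_rot']);d=(np.array(P)-s['position'])*1000/n
    rv=Ro.from_matrix(T.T@R).as_rotvec() if turn is None else np.array(turn)
    for i in range(n):
        print(np.round(np.r_[T.T@d,rv/n],[1,1,1,3,3,3]).tolist() if 0 else [round(float(v),1) for v in T.T@d]+[round(float(v),3) for v in rv/n]); T=T@Ro.from_rotvec(rv/n).as_matrix()
def Rd(azy):
    a=np.deg2rad(azy);y=np.array([np.cos(a),np.sin(a),0]);z=np.array([0,0,-1.]);return np.c_[np.cross(y,z),y,z]
E
python3 - <<'E'
from h import *
rows([.679,.159,.18],None,16,[0,0,1.714])
E
```

```text
[-35.7, -14.1, 3.2, 0.0, 0.0, 0.107]
[-37.0, -10.2, 3.2, 0.0, 0.0, 0.107]
[-37.9, -6.2, 3.2, 0.0, 0.0, 0.107]
[-38.4, -2.1, 3.2, 0.0, 0.0, 0.107]
[-38.4, 2.0, 3.2, 0.0, 0.0, 0.107]
[-37.9, 6.1, 3.2, 0.0, 0.0, 0.107]
[-37.0, 10.1, 3.2, 0.0, 0.0, 0.107]
[-35.7, 14.0, 3.2, 0.0, 0.0, 0.107]
[-34.0, 17.8, 3.2, 0.0, 0.0, 0.107]
[-31.9, 21.3, 3.2, 0.0, 0.0, 0.107]
[-29.5, 24.6, 3.2, 0.0, 0.0, 0.107]
[-26.7, 27.6, 3.2, 0.0, 0.0, 0.107]
[-23.6, 30.3, 3.2, 0.0, 0.0, 0.107]
[-20.2, 32.7, 3.2, 0.0, 0.0, 0.107]
[-16.6, 34.6, 3.2, 0.0, 0.0, 0.107]
[-12.8, 36.2, 3.2, 0.0, 0.0, 0.107]
```

drive_tool([
  [[-36,-14,3,0,0,0.107,1],[-37,-10,3,0,0,0.107,1],[-38,-6,3,0,0,0.107,1],[-38,-2,3,0,0,0.107,1],[-38,2,3,0,0,0.107,1],[-38,6,3,0,0,0.107,1],[-37,10,3,0,0,0.107,1],[-36,14,3,0,0,0.107,1]],
], squeeze=20)

```text
time: 1.25
position: [0.4571, 0.3683, 0.2071]
tool_rot: [[-0.322, 0.947, 0.0], [0.947, 0.322, -0.0], [-0.0, 0.0, -1.0]]
wrist_force: [0.5, 0.1, 0.3]
width: 0.0855
gripper_force: 0.0
```

drive_tool([
  [[-34,18,3,0,0,0.107,1],[-32,21,3,0,0,0.107,1],[-29,25,3,0,0,0.107,1],[-27,28,3,0,0,0.107,1],[-23,30,3,0,0,0.107,1],[-20,33,3,0,0,0.107,1],[-16,35,3,0,0,0.107,1],[-13,36,3,0,0,0.107,1]],
])

```text
time: 2.25
position: [0.6816, 0.1589, 0.1831]
tool_rot: [[0.504, 0.864, 0.0], [0.864, -0.504, -0.0], [-0.0, 0.0, -1.0]]
wrist_force: [0.1, -0.2, -0.2]
width: 0.0852
gripper_force: 0.0
```

Run:
```python
from h import *
delta([.679,.159,.045],Rd(-30))
```

```text
t 2.25 p [0.6816 0.1589 0.1831] q [-0.59  0.64  0.48  1.46 -0.31  1.12 -0.58] F [ 0.1 -0.2 -0.2] w 0.0852 g 0.0
 R [[0.504, 0.864, 0.0], [0.864, -0.504, -0.0], [-0.0, 0.0, -1.0]]
 d_mm [ -1.2  -2.3 138.1] rot [ 0.     0.    -0.004]
```

drive_tool([
  [[-1,-2,23,0,0,-0.004,1],[0,0,23,0,0,0,1],[0,0,23,0,0,0,1],[0,0,23,0,0,0,1],[0,0,23,0,0,0,0.9],[0,0,23,0,0,0,0.8],[0,0,0,0,0,0,0.7],[0,0,0,0,0,0,0.65]],
])

```text
time: 3.25
position: [0.6786, 0.1612, 0.0459]
tool_rot: [[0.494, 0.869, 0.001], [0.869, -0.494, -0.0], [0.0, 0.001, -1.0]]
wrist_force: [0.5, 0.3, -0.3]
width: 0.07
gripper_force: 0.2
```

drive_tool([
  [[0,0,0,0,0,0,0.6],[0,0,0,0,0,0,0.57],[0,0,0,0,0,0,0.55],[0,0,0,0,0,0,0.53],[0,0,0,0,0,0,0.5],[0,0,0,0,0,0,0.47],[0,0,0,0,0,0,0.44],[0,0,0,0,0,0,0.4]],
])

```text
time: 4.25
position: [0.6791, 0.1613, 0.0467]
tool_rot: [[0.494, 0.869, 0.002], [0.869, -0.494, 0.0], [0.001, 0.002, -1.0]]
wrist_force: [0.7, -2.2, 10.9]
width: 0.0662
gripper_force: 19.6
```

drive_tool([
  [[0,0,-3,0,0,0,0.35],[0,0,-4,0,0,0,0.35],[0,0,-8,0,0,0,0.35],[0,0,-15,0,0,0,0.35],[0,0,-20,0,0,0,0.35],[0,0,-25,0,0,0,0.35],[0,0,-25,0,0,0,0.35],[0,0,-20,0,0,0,0.35]],
])

```text
time: 5.25
position: [0.6784, 0.1613, 0.1677]
tool_rot: [[0.494, 0.869, 0.001], [0.869, -0.494, 0.0], [0.001, 0.001, -1.0]]
wrist_force: [0.3, 0.1, -3.4]
width: 0.0659
gripper_force: 23.2
```

Run:
```python
from h import *
delta([.467,-.124,.2],Rd(29))
a=env.read_camera('top')['frame'][:,:,::-1];b=env.read_camera('scene')['frame'][:,:,::-1]
cv2.imwrite('pics/l1.png',np.hstack([cv2.resize(a[90:290,130:330],(400,400)),cv2.resize(b[90:240,200:350],(400,400))]))
```

```text
t 5.25 p [0.6784 0.1613 0.1677] q [-0.59  0.65  0.48  1.48 -0.32  1.09 -0.57] F [ 0.3  0.1 -3.4] w 0.0659 g 23.2
 R [[0.494, 0.869, 0.001], [0.869, -0.494, 0.0], [0.001, 0.001, -1.0]]
 d_mm [-352.5  -42.7  -32.8] rot [ 0.002 -0.    -1.023]
```

View pics/l1.png

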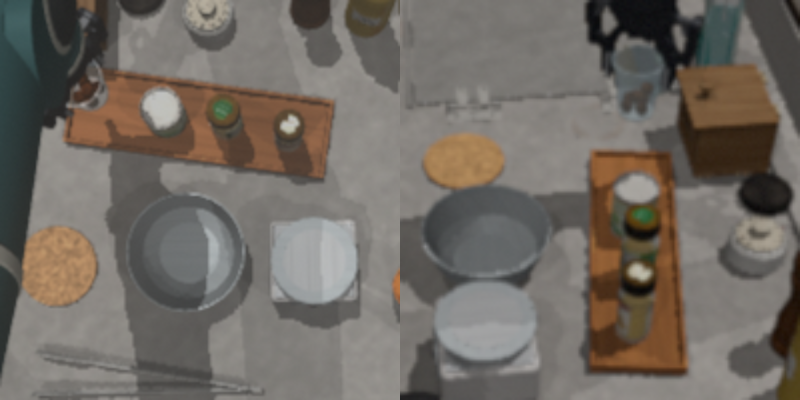

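The picture shows the cup lifted clear of the tray, upright with nuts inside, at scene-crop (637,80). The neighbours are untouched. Next I'll fit the arm's kinematics from the logged states, to see which tool directions it can reach for the handle grasp.

```bash
cat > kin.py <<'E'
import numpy as np,json,itertools
from scipy.spatial.transform import Rotation as Ro
L=[json.loads(l) for l in open('log.txt')]
def chain(q,s):
    M=np.eye(3);out=[]
    for i in range(7):
        M=M@Ro.from_euler('z' if i%2==0 else 'y',q[i]*s[i]).as_matrix();out.append(M)
    return out
def fitrot():
    res=[]
    for s in itertools.product([1,-1],repeat=7):
        Cs=[chain(q,s)[6].T@np.array(R) for q,p,R in L]
        m=np.mean(Cs,0);u,_,v=np.linalg.svd(m);res.append((max(np.abs(C-u@v).max() for C in Cs),s,u@v))
    return sorted(res,key=lambda r:r[0])
def fitpos(s):
    A=[];b=[]
    for q,p,R in L:
        M=chain(q,s);R=np.array(R)
        A.append(np.c_[[0,0,1],M[0][:,0],M[1][:,2],M[1][:,0],M[3][:,2],M[3][:,0],M[5][:,0],R[:,2]]);b.append(p)
    A=np.vstack(A);b=np.hstack(b);W=np.diag([1,.1,1,.1,1,.1,.1,1]) # offsets preferred small
    lam=1e-3;x=W@np.linalg.lstsq(np.vstack([A@W,lam*np.eye(8)]),np.r_[b,np.zeros(8)],rcond=None)[0]
    return x,np.abs(A@x-b).max()
E
python3 - <<'E'
from kin import *
print(len(L))
r=fitrot()
for e,s,C in r[:6]: print(round(e,4),s,np.round(C,2).tolist(),[np.round(v,3) for v in fitpos(s)])
E
```

```text
3
0.0 (-1, 1, -1, 1, -1, 1, -1) [[0.0, -1.0, -0.0], [1.0, 0.0, -0.0], [0.0, -0.0, 1.0]] [array([ 1.179,  0.009,  0.54 , -0.016,  0.492,  0.121, -0.024,  1.121]), np.float64(0.029)]
0.0017 (-1, -1, -1, -1, -1, -1, -1) [[0.0, -1.0, -0.0], [1.0, -0.0, 0.0], [-0.0, -0.0, 1.0]] [array([ 1.077,  0.586, -0.41 , -0.411,  0.172,  0.424, -0.591,  0.609]), np.float64(0.029)]
0.1511 (-1, -1, -1, 1, 1, -1, 1) [[-0.04, 1.0, -0.06], [1.0, 0.03, -0.08], [-0.08, -0.07, -0.99]] [array([-0.944,  1.099,  0.309, -0.985,  0.25 ,  0.296,  0.211, -1.494]), np.float64(0.029)]
0.1528 (-1, 1, -1, -1, 1, 1, 1) [[-0.04, 1.0, 0.06], [1.0, 0.03, 0.08], [0.08, 0.07, -0.99]] [array([-2.373,  0.655,  0.267, -0.863, -1.089,  0.334, -0.489, -2.14 ]), np.float64(0.03)]
0.2667 (-1, -1, -1, -1, -1, 1, 1) [[-0.14, 0.67, -0.73], [0.94, -0.14, -0.31], [-0.31, -0.73, -0.62]] [array([ 0.575,  0.738, -0.539, -0.405, -0.773,  0.813, -0.484,  0.374]), np.float64(0.028)]
0.2672 (-1, 1, -1, 1, -1, -1, 1) [[-0.14, 0.67, 0.73], [0.94, -0.14, 0.31], [0.31, 0.73, -0.61]] [array([ 0.874,  0.023,  0.554, -0.014,  0.56 ,  0.16 , -0.067,  0.816]), np.float64(0.029)]
```

```bash
cat >> kin.py <<'E'
from scipy.optimize import least_squares
S=(-1,1,-1,1,-1,1,-1);C=np.array([[0,-1,0],[1,0,0],[0,0,1.]])
lo=np.array([-2.81,-.39,-1.27,.06,-1.19,.19,-2.82]);hi=np.array([2.81,2.02,1.25,2.57,4.33,2,2.82])
def design(q):
    M=chain(q,S);R=M[6]@C
    return np.c_[[0,0,1],M[0][:,0],M[0][:,1],M[1][:,2],M[1][:,0],M[1][:,1],M[3][:,2],M[3][:,0],M[3][:,1],M[5][:,0],R[:,2]],R
def fit(t=None):
    A=np.vstack([design(l[0])[0] for l in L]);b=np.hstack([l[1] for l in L])
    w=np.array([1,.1,.1,1,.1,.1,1,.1,.1,.1,1.]);x0=np.zeros(11)
    if t: x0[10]=t; x0[0]=t+.058; w[10]=1e-6
    lam=1e-3;x=x0+w*np.linalg.lstsq(np.vstack([A*w,lam*np.eye(11)]),np.r_[b-A@x0,np.zeros(11)],rcond=None)[0]
    return x,np.abs(A@x-b).max()
def ik(P,R,x,seeds):
    best=None
    for s0 in seeds:
        def f(q):
            A,Rq=design(q);return np.r_[(A@x-P)*10,Ro.from_matrix(Rq.T@R).as_rotvec()*2,1e-3*(q-s0)]
        r=least_squares(f,np.clip(s0,lo+.02,hi-.02),bounds=(lo+.01,hi-.01),max_nfev=60)
        A,Rq=design(r.x);e=np.linalg.norm(A@x-P)*1000+np.degrees(np.linalg.norm(Ro.from_matrix(Rq.T@R).as_rotvec()))
        if best is None or e<best[0]-.5: best=(e,r.x)
    return best
def Rh(psi,th,flip=1):
    "tool gripping a handle at azimuth psi (deg), pitched th below horizontal"
    a,t=np.radians([psi,th]);z=np.array([-np.cos(a)*np.cos(t),-np.sin(a)*np.cos(t),-np.sin(t)]);y=flip*np.array([-np.sin(a),np.cos(a),0]);return np.c_[np.cross(y,z),y,z]
E
python3 - <<'E'
from kin import *
q0=np.array(L[-1][0])
seeds=[q0]+[np.array([a,.3,0,1.9,b,1.2,c]) for a in(-.6,.2) for b in (0,1.57,3.1) for c in(-1.,1.)]
for t in(.26,.36):
    x,e=fit(t);print(t,np.round(x,3),round(e,4))
    for psi in(60,90,120,150,180):
        for th in(25,40,55):
            o=[]
            for c in([.467,-.124,.137],[.46,.231,.053]):
                h=np.array(c)+.053*np.array([np.cos(np.radians(psi)),np.sin(np.radians(psi)),0])
                R=Rh(psi,th);P=h+.013*R[:,2];r=min((ik(P,Rh(psi,th,f),x,seeds) for f in(1,-1)),key=lambda r:r[0]);o.append((round(r[0],1),np.round(r[1],1).tolist()))
            print(psi,th,o)
E
```

```text
0.26 [ 0.249  0.005 -0.01   0.486 -0.001 -0.01   0.468 -0.007 -0.01  -0.
  0.26 ] 0.0
60 25 [(np.float64(0.0), [-0.1, 0.7, -0.2, 1.8, 0.8, 1.7, 1.9]), (np.float64(0.0), [-0.6, 1.1, -0.1, 1.3, 0.4, 1.9, 1.7])]
60 40 [(np.float64(0.0), [-0.7, 0.7, 0.6, 1.8, 0.3, 1.3, -0.8]), (np.float64(0.0), [-0.6, 0.9, -0.2, 1.4, 0.4, 1.7, 1.7])]
60 55 [(np.float64(0.0), [-0.6, 0.6, 0.6, 1.9, 0.2, 1.1, -0.7]), (np.float64(0.0), [-0.5, 0.8, -0.2, 1.6, 0.3, 1.4, 1.7])]
90 25 [(np.float64(0.0), [-0.4, 0.6, 0.1, 2.1, 1.0, 1.3, 2.0]), (np.float64(0.0), [-0.7, 1.0, -0.2, 1.5, 0.7, 1.7, 1.9])]
90 40 [(np.float64(0.0), [-0.2, 0.5, -0.1, 2.1, 1.0, 1.2, 2.2]), (np.float64(0.0), [-0.7, 0.9, -0.2, 1.6, 0.7, 1.5, 1.9])]
90 55 [(np.float64(0.0), [-0.7, 0.4, 0.6, 2.1, 0.5, 0.8, -0.5]), (np.float64(0.0), [-0.6, 0.7, -0.2, 1.7, 0.6, 1.3, 2.0])]
120 25 [(np.float64(0.0), [-0.7, 0.5, 0.3, 2.4, 1.5, 1.0, -1.3]), (np.float64(0.0), [-0.9, 0.8, -0.2, 1.9, 1.0, 1.5, 1.9])]
120 40 [(np.float64(0.0), [-0.7, 0.3, 0.4, 2.4, 1.3, 0.7, -1.0]), (np.float64(0.0), [-0.8, 0.7, -0.2, 1.9, 1.0, 1.3, 2.0])]
120 55 [(np.float64(0.0), [-0
[... 2081 characters left out ...]
2.0, 2.0, 1.9]), (np.float64(0.0), [-1.5, 0.9, 0.2, 2.2, 1.1, 1.0, -1.4])]
150 40 [(np.float64(27.1), [0.8, 0.6, -1.3, 2.6, 1.8, 1.2, -0.8]), (np.float64(0.0), [-1.4, 0.7, 0.3, 2.2, 1.1, 0.8, -1.2])]
150 55 [(np.float64(1.6), [1.1, 0.2, -1.3, 2.6, 1.6, 0.6, -0.5]), (np.float64(0.0), [-1.2, 0.5, 0.2, 2.2, 1.0, 0.6, -0.9])]
180 25 [(np.float64(36.7), [2.3, 1.7, -1.3, 2.6, 2.1, 0.3, -1.9]), (np.float64(0.0), [-1.2, 0.9, -0.2, 2.5, 2.0, 1.4, -1.8])]
180 40 [(np.float64(28.1), [1.8, 0.5, -1.2, 2.6, 4.0, 0.2, 1.5]), (np.float64(0.0), [-0.8, 0.7, -0.3, 2.6, 2.0, 1.1, -1.5])]
180 55 [(np.float64(11.5), [1.3, 0.1, -0.9, 2.5, -1.2, 0.2, 0.0]), (np.float64(0.0), [-0.7, 0.4, -0.2, 2.5, 1.9, 0.6, -1.1])]
```

Run:
```python
from h import *
rows([.467,-.124,.19],None,16,[0,0,-1.08])
```

```text
[-22.1, -2.7, -1.4, 0.0, 0.0, -0.068]
[-21.8, -4.2, -1.4, 0.0, 0.0, -0.068]
[-21.5, -5.7, -1.4, 0.0, 0.0, -0.068]
[-21.1, -7.1, -1.4, 0.0, 0.0, -0.068]
[-20.5, -8.5, -1.4, 0.0, 0.0, -0.068]
[-19.9, -9.9, -1.4, 0.0, 0.0, -0.068]
[-19.2, -11.2, -1.4, 0.0, 0.0, -0.068]
[-18.4, -12.4, -1.4, 0.0, 0.0, -0.068]
[-17.5, -13.7, -1.4, 0.0, 0.0, -0.068]
[-16.6, -14.8, -1.4, 0.0, 0.0, -0.068]
[-15.5, -15.9, -1.4, 0.0, 0.0, -0.068]
[-14.4, -16.9, -1.4, 0.0, 0.0, -0.068]
[-13.2, -17.8, -1.4, 0.0, 0.0, -0.068]
[-12.0, -18.7, -1.4, 0.0, 0.0, -0.068]
[-10.7, -19.5, -1.4, 0.0, 0.0, -0.068]
[-9.4, -20.1, -1.4, 0.0, 0.0, -0.068]
```

drive_tool([
  [[-22,-3,-5,0,0,-0.068,0.35],[-22,-4,-5,0,0,-0.068,0.35],[-22,-6,-5,0,0,-0.068,0.35],[-21,-7,-5,0,0,-0.068,0.35],[-21,-8,0,0,0,-0.068,0.35],[-20,-10,0,0,0,-0.068,0.35],[-19,-11,0,0,0,-0.068,0.35],[-18,-12,0,0,0,-0.068,0.35]],
])

```text
time: 6.35
position: [0.5718, 0.0175, 0.1847]
tool_rot: [[-0.029, 1.0, -0.001], [1.0, 0.029, -0.0], [-0.0, -0.001, -1.0]]
wrist_force: [0.1, -0.4, -3.6]
width: 0.0656
gripper_force: 23.3
```

drive_tool([
  [[-18,-14,0,0,0,-0.068,0.35],[-17,-15,0,0,0,-0.068,0.35],[-16,-16,0,0,0,-0.068,0.35],[-14,-17,0,0,0,-0.068,0.35],[-13,-18,0,0,0,-0.068,0.35],[-12,-19,2,0,0,-0.068,0.35],[-11,-19,4,0,0,-0.068,0.35],[-9,-20,4,0,0,-0.068,0.35]],
])

```text
time: 7.35
position: [0.4659, -0.1264, 0.1748]
tool_rot: [[-0.542, 0.84, -0.001], [0.84, 0.542, -0.0], [0.0, -0.0, -1.0]]
wrist_force: [0.9, 0.1, -3.0]
width: 0.0658
gripper_force: 23.3
```

Run:
```python
from h import *
delta([.467,-.124,.138],Rd(32.4))
```

```text
t 7.35 p [ 0.4659 -0.1264  0.1748] q [-0.14  0.24  0.39  2.03 -0.12  0.89  0.89] F [ 0.9  0.1 -3. ] w 0.0658 g 23.3
 R [[-0.542, 0.84, -0.001], [0.84, 0.542, -0.0], [0.0, -0.0, -1.0]]
 d_mm [ 1.4  2.2 36.8] rot [-0.    -0.     0.008]
```

drive_tool([
  [[1,2,8,0,0,0,0.35],[0,0,8,0,0,0,0.35],[0,0,8,0,0,0,0.35],[0,0,6,0,0,0,0.35],[0,0,4,0,0,0,0.35],[0,0,3,0,0,0,0.35],[0,0,2,0,0,0,0.35],[0,0,1,0,0,0,0.35]],
])

```text
time: 8.35
position: [0.4679, -0.124, 0.1353]
tool_rot: [[-0.54, 0.841, 0.0], [0.841, 0.54, -0.0], [-0.0, 0.0, -1.0]]
wrist_force: [-0.5, -0.0, -2.3]
width: 0.0658
gripper_force: 23.3
```

drive_tool([
  [[0,0,1,0,0,0,0.35],[0,0,1,0,0,0,0.35],[0,0,1,0,0,0,0.35],[0,0,1,0,0,0,0.35],[0,0,1,0,0,0,0.35],[0,0,1,0,0,0,0.35],[0,0,0,0,0,0,0.35],[0,0,0,0,0,0,0.35]],
])

```text
time: 9.35
position: [0.4678, -0.1239, 0.1294]
tool_rot: [[-0.54, 0.841, 0.0], [0.841, 0.54, -0.0], [-0.0, -0.0, -1.0]]
wrist_force: [0.2, -1.2, -2.1]
width: 0.0663
gripper_force: 23.4
```

drive_tool([
  [[0,0,1,0,0,0,0.35],[0,0,1,0,0,0,0.35],[0,0,1,0,0,0,0.35],[0,0,0,0,0,0,0.35],[0,0,0,0,0,0,0.35],[0,0,0,0,0,0,0.35],[0,0,0,0,0,0,0.35],[0,0,0,0,0,0,0.35]],
])

```text
time: 10.35
position: [0.4679, -0.1239, 0.1264]
tool_rot: [[-0.54, 0.841, 0.0], [0.841, 0.54, -0.0], [-0.0, 0.0, -1.0]]
wrist_force: [0.6, -0.7, 0.7]
width: 0.0654
gripper_force: 23.4
```

Run:
```python
from h import *
delta([.467,-.124,.126])
s=env.read_camera('scene');f=s['frame'][:,:,::-1];t=env.read_camera('top')['frame'][:,:,::-1]
print(proj(s,[.467,-.124,.1]))
cv2.imwrite('pics/p1.png',np.hstack([cv2.resize(f[170:260,190:280],(400,400),interpolation=2),cv2.resize(t[170:270,235:335],(400,400),interpolation=2)]))
```

```text
t 10.35 p [ 0.4679 -0.1239  0.1264] q [-0.12  0.32  0.37  2.06 -0.16  0.78  0.92] F [ 0.6 -0.7  0.7] w 0.0654 g 23.4
 R [[-0.54, 0.841, 0.0], [0.841, 0.54, -0.0], [-0.0, 0.0, -1.0]]
 d_mm [ 0.4 -0.8  0.4] rot None
[230.97546135 207.26511635]
```

View pics/p1.png

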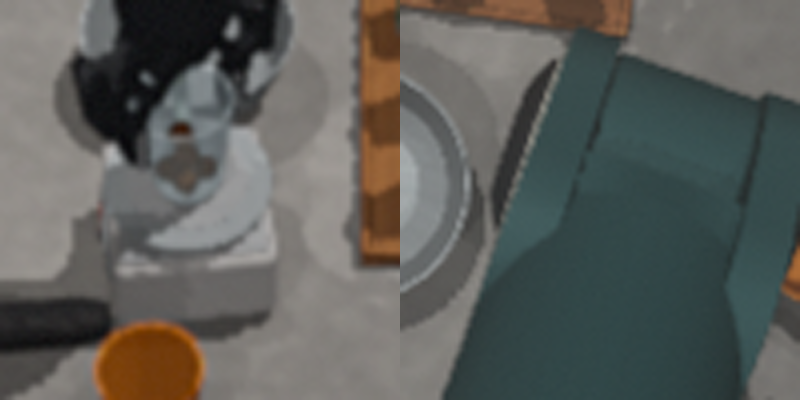

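The picture shows the cup standing centrally on the plate, at scene-crop (190,185) against the plate centre (187,187). The wrist force is back to about 0, so I'll let go and rise.

drive_tool([
  [[0,0,0,0,0,0,0.55],[0,0,0,0,0,0,0.58],[0,0,0,0,0,0,0.62],[0,0,0,0,0,0,0.7],[0,0,0,0,0,0,0.85],[0,0,0,0,0,0,1],[0,0,0,0,0,0,1],[0,0,-5,0,0,0,1]],
])

```text
time: 11.45
position: [0.4676, -0.1239, 0.1313]
tool_rot: [[-0.54, 0.841, -0.001], [0.841, 0.54, -0.0], [0.0, -0.001, -1.0]]
wrist_force: [0.7, 0.3, 0.7]
width: 0.0855
gripper_force: 0.0
```

drive_tool([
  [[0,0,-15,0,0,0,1],[0,0,-20,0,0,0,1],[0,0,-25,0,0,0,1],[0,0,-25,0,0,0,1],[0,0,-25,0,0,0,1],[0,0,-25,0,0,0,1],[0,0,-25,0,0,0,1],[0,0,-10,0,0,0,1]],
])

```text
time: 12.45
position: [0.4681, -0.1241, 0.3033]
tool_rot: [[-0.54, 0.841, 0.003], [0.841, 0.54, -0.0], [-0.002, 0.002, -1.0]]
wrist_force: [1.2, 0.2, -0.2]
width: 0.0852
gripper_force: 0.0
```

Run:
```python
from h import *
from kin import *
delta([.467,.1,.3],Rh(90,35)); delta([.467,.1,.3],Rh(90,35,-1))
x,_=fit(.3)
P=np.array([.467,.16,.28])
for f in(1,-1): print(ik(P,Rh(90,35,f),x,[np.array(L[-1][0])]))
```

```text
t 12.45 p [ 0.4681 -0.1241  0.3033] q [-0.18  0.09  0.4   1.87 -0.04  1.18  0.81] F [ 1.2  0.2 -0.2] w 0.0852 g 0.0
 R [[-0.54, 0.841, 0.003], [0.841, 0.54, -0.0], [-0.002, 0.002, -1.0]]
 d_mm [189.2 120.2   3.3] rot [ 1.206  0.357 -2.319]
t 12.45 p [ 0.4681 -0.1241  0.3033] q [-0.18  0.09  0.4   1.87 -0.04  1.18  0.81] F [ 1.2  0.2 -0.2] w 0.0852 g 0.0
 R [[-0.54, 0.841, 0.003], [0.841, 0.54, -0.0], [-0.002, 0.002, -1.0]]
 d_mm [189.2 120.2   3.3] rot [ 0.276 -0.932  0.525]
(np.float64(0.001115427325480514), array([-0.71461002,  0.4889561 , -0.06688082,  1.69988347,  0.65632282,
        1.71702108,  2.18568131]))
(np.float64(0.0015783674279022878), array([-1.18435496,  0.54794501,  0.57169775,  1.71719772,  0.46497726,
        1.56670643, -0.74538544]))
```

Run:
```python
from h import *
from kin import Rh
rows([.467,.06,.25],Rh(90,35,-1),8)
```

```text
[19.5, 12.3, 6.7, 0.034, -0.116, 0.066]
[20.8, 11.2, 3.9, 0.034, -0.116, 0.066]
[21.8, 9.8, 1.1, 0.034, -0.116, 0.066]
[22.4, 8.4, -1.8, 0.034, -0.116, 0.066]
[22.5, 6.8, -4.7, 0.034, -0.116, 0.066]
[22.2, 5.1, -7.5, 0.034, -0.116, 0.066]
[21.4, 3.4, -10.2, 0.034, -0.116, 0.066]
[20.2, 1.6, -12.7, 0.034, -0.116, 0.066]
```

drive_tool([
  [[19.5,12,5,0.034,-0.116,0.066,1],[21,11,3,0.034,-0.116,0.066,0.7],[22,10,1,0.034,-0.116,0.066,0.4],[22,8,-2,0.034,-0.116,0.066,0.2],[22.5,7,-5,0.034,-0.116,0.066,0],[22,5,-7,0.034,-0.116,0.066,0],[21,3,-10,0.034,-0.116,0.066,0],[20,2,-13,0.034,-0.116,0.066,0]],
])

```text
time: 13.45
position: [0.4659, 0.06, 0.2521]
tool_rot: [[0.002, 1.0, 0.0], [0.577, -0.001, -0.817], [-0.817, 0.002, -0.577]]
wrist_force: [0.3, -0.3, 0.8]
width: 0.0426
gripper_force: 0.0
```

Run:
```python
from h import *
from kin import Rh
delta([.467,.06,.25],Rh(90,35,-1))
s=env.read_camera('scene');t=env.read_camera('top')
cv2.imwrite('pics/ts2.png',t['frame'][:,:,::-1]);cv2.imwrite('pics/ss2.png',s['frame'][:,:,::-1])
f=s['frame'][:,:,::-1];g=t['frame'][:,:,::-1]
cv2.imwrite('pics/p2.png',np.hstack([cv2.resize(f[175:225,210:250],(400,500),interpolation=2),cv2.resize(g[195:245,265:305],(400,500),interpolation=2)]))
```

```text
t 13.45 p [0.4659 0.06   0.2521] q [-0.76  0.44  0.14  1.88  0.68  1.51 -0.9 ] F [ 0.3 -0.3  0.8] w 0.0426 g 0.0
 R [[0.002, 1.0, 0.0], [0.577, -0.001, -0.817], [-0.817, 0.002, -0.577]]
 d_mm [1.7 1.1 1.3] rot [ 0.    -0.004 -0.002]
```

View pics/p2.png

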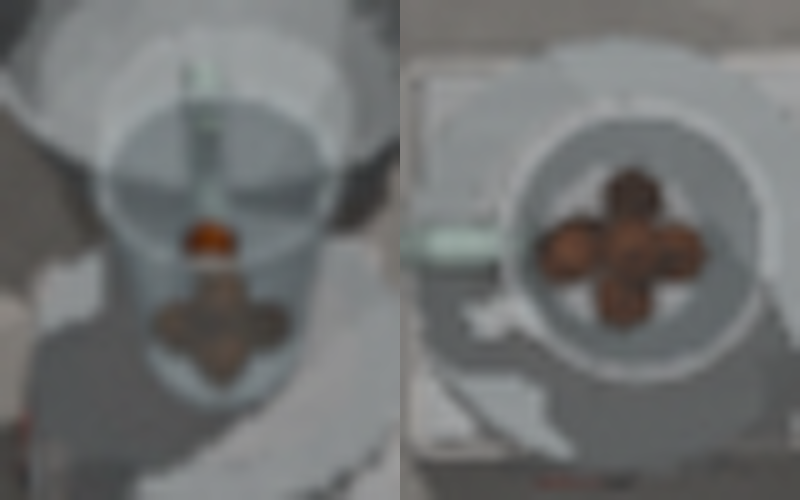

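The picture shows the cup upright on the scale with six nuts inside. In the top crop the rim centre is at (637,242), and the handle points left (+y) along row 245.

Run:
```python
from h import *
from kin import *
t=env.read_camera('top');c=ray(t,[288.25,218.75],.1655);print('cup',c)
h=ray(t,[267,219.05],.1555);print('handle',h)
g=cv2.imread('pics/ts2.png').astype(int)
print((g[216:223,255:278,1]-g[216:223,255:278,2]))
R=Rh(90,35,-1);H=np.array([c[0],c[1]+.053,.0875+.045]);P=H+.011*R[:,2]
print('stage');delta(P-.06*R[:,2],R);print('grasp');delta(P,R)
```

```text
cup [ 0.46913375 -0.12350276  0.1655    ]
handle [ 0.46862658 -0.07276949  0.1555    ]
[[-3 -2 -2 -2 -3 -2 -2 -2 -1 -3  1  2  5  4  4  5  4  3  2  3  2  3  4]
 [-1 -2 -2 -2 -2 -2 -2 -2 -3 -1  3  5  7  9  8  9  9  8  8  8  5  4  6]
 [-2 -2 -2 -3 -2 -2 -2 -3 -2  3  9 11 12 14 15 15 15 14 13 12  8  7  8]
 [-2 -2 -3 -1 -2 -3 -2 -2 -2  5 10 11 13 15 14 15 15 14 14 12  8  9  8]
 [-1 -2 -2 -2 -2 -2 -2 -2 -2  3  8 10 10 12 13 13 13 12 12 11  7  5  7]
 [-2 -2 -2 -2 -2 -2 -1 -1 -3 -1  4  7  7  8  7  8  8  8  7  5  3  4  5]
 [-1 -2 -2 -2 -1 -2 -1 -2 -2 -2  1  2  3  3  3  3  4  2  2  1  1  2  5]]
stage
t 13.6 p [0.4658 0.0605 0.2506] q [-0.76  0.44  0.14  1.88  0.68  1.51 -0.9 ] F [-0.8 -0.9  0.6] w 0.0428 g 0.0
 R [[-0.004, 1.0, 0.001], [0.578, 0.003, -0.816], [-0.816, -0.003, -0.578]]
 d_mm [ 20.9   3.3 126.1] rot [ 0.001 -0.005  0.004]
grasp
t 13.6 p [0.4658 0.0605 0.2506] q [-0.76  0.44  0.14  1.88  0.68  1.51 -0.9 ] F [-0.8 -0.9  0.6] w 0.0428 g 0.0
 R [[-0.004, 1.0, 0.001], [0.578, 0.003, -0.816], [-0.816, -0.003, -0.578]]
 d_mm [ 20.6   3.3 186.1] rot [ 0.001 -0.005  0.004]
```

drive_tool([
  [[5,1,25,0,-0.005,0.004,0],[5,1,25,0,0,0,0],[5,1,25,0,0,0,0],[5,0,25,0,0,0,0],[0,0,25,0,0,0,0],[0,0,15,0,0,0,0],[0,0,0,0,0,0,0],[0,0,0,0,0,0,0]],
], squeeze=25)

```text
time: 14.6
position: [0.4694, -0.0431, 0.1555]
tool_rot: [[0.004, 1.0, 0.001], [0.577, -0.002, -0.817], [-0.817, 0.004, -0.577]]
wrist_force: [-0.0, 0.1, -0.0]
width: 0.0429
gripper_force: 0.0
```

Run:
```python
from h import *
from kin import *
R=Rh(90,35,-1);H=np.array([.469,-.0705,.0875+.045]);P=H+.011*R[:,2]
delta(P,R)
x,e=fit();print(np.round(x,3),e)
```

```text
t 14.6 p [ 0.4694 -0.0431  0.1555] q [-0.64  0.53  0.2   2.03  0.79  1.23 -0.98] F [-0.   0.1 -0. ] w 0.0429 g 0.0
 R [[0.004, 1.0, 0.001], [0.577, -0.002, -0.817], [-0.817, 0.004, -0.577]]
 d_mm [ 3.  -0.4 46.6] rot [ 0.001 -0.004 -0.004]
[ 0.289  0.    -0.007  0.502  0.    -0.007  0.47   0.    -0.016  0.
  0.308] 7.094453130551681e-05
```

drive_tool([
  [[1,0,12,0,-0.004,-0.004,0],[1,0,12,0,0,0,0],[1,0,12,0,0,0,0],[0,0,8,0,0,0,0],[0,0,2,0,0,0,0],[0,0,0,0,0,0,0],[0,0,0,0,0,0,-0.2],[0,0,0,0,0,0,-0.3]],
])

```text
time: 15.6
position: [0.4691, -0.0795, 0.1263]
tool_rot: [[-0.0, 1.0, 0.0], [0.573, 0.001, -0.82], [-0.82, -0.0, -0.573]]
wrist_force: [-0.1, 0.1, 0.4]
width: 0.0298
gripper_force: 0.0
```

drive_tool([
  [[0,0,0,0,0,0,-0.4],[0,0,0,0,0,0,-0.5],[0,0,0,0,0,0,-0.55],[0,0,0,0,0,0,-0.6],[0,0,0,0,0,0,-0.65],[0,0,0,0,0,0,-0.7],[0,0,0,0,0,0,-0.75],[0,0,0,0,0,0,-0.8]],
])

```text
time: 16.6
position: [0.469, -0.0797, 0.1262]
tool_rot: [[-0.001, 1.0, 0.0], [0.573, 0.0, -0.82], [-0.82, -0.0, -0.573]]
wrist_force: [-0.8, 0.7, -1.0]
width: 0.0101
gripper_force: 24.4
```

Run:
```python
from h import *
from kin import *
R=Rh(90,35,-1);H=np.array([.469,-.0705,.0875+.045]);P=H+.011*R[:,2]
delta(P,R)
f=env.read_camera('scene')['frame'][:,:,::-1];g=env.read_camera('top')['frame'][:,:,::-1]
cv2.imwrite('pics/p3.png',np.hstack([cv2.resize(f[170:230,205:255],(400,480),interpolation=2),cv2.resize(g[185:245,245:295],(400,480),interpolation=2)]))
```

```text
t 16.6 p [ 0.469  -0.0797  0.1262] q [-0.6   0.58  0.23  2.07  0.84  1.14 -1.01] F [-0.8  0.7 -1. ] w 0.0101 g 24.4
 R [[-0.001, 1.0, 0.0], [0.573, 0.0, -0.82], [-0.82, -0.0, -0.573]]
 d_mm [ 0.1 -0.  -0.1] rot [0.    0.001 0.001]
```

View pics/p3.png

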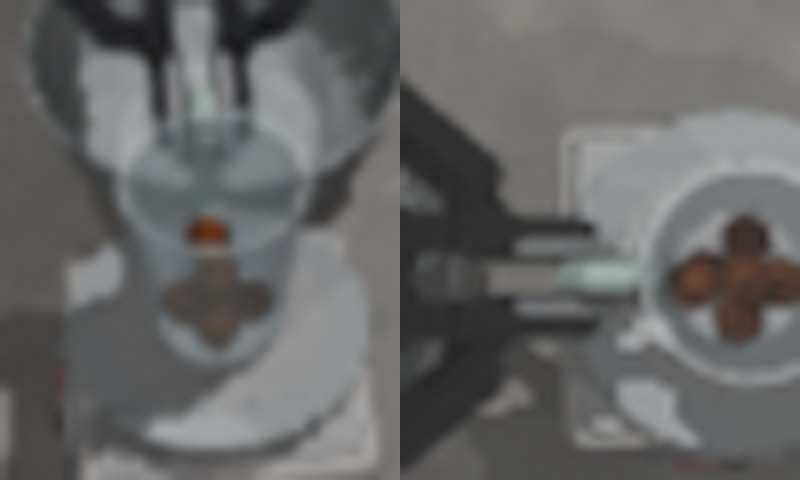

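The picture shows the fingers straddling the handle, pads on the bar (top crop, rows 258–290), with the wall free and nuts inside. I'll firm up the grip on the handle, lift, and plan the tipping.

drive_tool([
  [[0,0,0,0,0,0,-0.9],[0,0,0,0,0,0,-1],[-2,0,-1.5,0,0,0,-1],[-4,0,-3,0,0,0,-1],[-8,0,-6,0,0,0,-1],[-12,0,-9,0,0,0,-1],[-16,0,-11,0,0,0,-1],[-16,0,-11,0,0,0,-1]],
], squeeze=80)

```text
time: 17.7
position: [0.4691, -0.079, 0.1991]
tool_rot: [[0.0, 1.0, 0.0], [0.573, 0.0, -0.82], [-0.82, 0.0, -0.573]]
wrist_force: [-0.5, -0.0, -2.5]
width: 0.008
gripper_force: 79.1
```

```bash
cat > pour.py <<'E'
from h import *
from kin import *
bar=np.array([0,0,-.011]);hx=np.array([.573,0,-.82]);u0=np.array([-.82,0,-.573])
o=bar-.053*hx-.045*u0 # cup origin in tool
def cup(P,R): # -> tilt deg, lowest lip point, lowest cup z
    u=R@u0;w=np.array([0,0,-1.])+u[2]*u;w/=np.linalg.norm(w) if np.linalg.norm(w)>1e-6 else 1
    O=P+R@o;return np.degrees(np.arccos(u[2])),O+.078*u+.0335*w,min((O+.078*u+.0335*w)[2],(O+.023*w)[2])
E
python3 - <<'E'
from pour import *
delta([.433,.048,.19]);x,e=fit();R0=np.array(env.observe()['tool_rot']);q=np.array(L[-1][0])
q=np.array(env.observe()['q'])
for k in range(0,19,2):
    rho=np.radians(10*k);R=R0@Ro.from_rotvec([0,0,-rho]).as_matrix()
    B=np.array([.433+.03*max(0,(k-8)/10),.048,.172]);P=B-R@bar
    r=ik(P,R,x,[q]);q=r[1];t,l,zl=cup(P,R);print(10*k,round(r[0],2),np.round(q,2),'tilt',round(t),'lip',np.round(l-[.478,.043,0],3),'low',round(zl,3))
E
```

```text
t 17.7 p [ 0.4691 -0.079   0.1991] q [-0.61  0.44  0.23  2.05  0.82  1.25 -0.89] F [-0.5 -0.  -2.5] w 0.008 g 79.1
 R [[0.0, 1.0, 0.0], [0.573, 0.0, -0.82], [-0.82, 0.0, -0.573]]
 d_mm [ 80.2 -36.1 -98.8] rot Nonepour.py:7: RuntimeWarning: invalid value encountered in arccos
  O=P+R@o;return np.degrees(np.arccos(u[2])),O+.078*u+.0335*w,min((O+.078*u+.0335*w)[2],(O+.023*w)[2])
Traceback (most recent call last):
ValueError: cannot convert float NaN to integer
```

```bash
sed -i 's/np.arccos(u\[2\])/np.arccos(np.clip(u[2],-1,1))/' pour.py
python3 - <<'E'
from pour import *
x,e=fit();R0=np.array(env.observe()['tool_rot']);q=np.array(env.observe()['q'])
for k in range(0,19,2):
    rho=np.radians(10*k);R=R0@Ro.from_rotvec([0,0,-rho]).as_matrix()
    B=np.array([.433+.03*max(0,(k-8)/10),.048,.172]);P=B-R@bar
    r=ik(P,R,x,[q]);q=r[1];t,l,zl=cup(P,R);print(10*k,round(r[0],2),np.round(q,2),'tilt',round(t),'lip',np.round(l-[.478,.043,0],3),'low',round(zl,3))
rows(np.array([.433,.048,.185])-R0@bar,R0,8)
E
```

```text
0 0.0 [-0.76  0.52  0.14  2.01  0.68  1.35 -1.04] tilt 0 lip [-0.051 -0.051  0.238] low 0.15
20 0.0 [-0.72  0.52  0.08  2.01  0.7   1.37 -0.71] tilt 16 lip [ 0.007 -0.043  0.193] low 0.121
40 0.0 [-0.67  0.52  0.02  2.01  0.72  1.38 -0.38] tilt 33 lip [ 0.02  -0.035  0.176] low 0.116
60 0.0 [-0.63  0.52 -0.03  2.    0.73  1.4  -0.05] tilt 48 lip [ 0.026 -0.025  0.156] low 0.112
80 0.0 [-0.58  0.52 -0.08  2.    0.75  1.42  0.29] tilt 64 lip [ 0.025 -0.014  0.136] low 0.111
100 0.0 [-0.53  0.53 -0.13  1.99  0.77  1.43  0.63] tilt 78 lip [ 0.023 -0.005  0.117] low 0.111
120 0.0 [-0.49  0.54 -0.18  1.98  0.79  1.45  0.97] tilt 90 lip [0.017 0.001 0.101] low 0.101
140 0.0 [-0.44  0.55 -0.23  1.96  0.81  1.47  1.31] tilt 101 lip [0.007 0.005 0.089] low 0.089
160 0.0 [-0.4   0.56 -0.28  1.95  0.83  1.49  1.65] tilt 108 lip [-0.004  0.006  0.082] low 0.082
180 0.0 [-0.35  0.57 -0.33  1.93  0.85  1.51  1.99] tilt 110 lip [-0.015  0.006  0.079] low 0.079
[10.5, -4.5, -10.6, 0.0, 0.0, 0.0]
[10.5, -4.5, -10.6, 0.0, 0.0, 0.0]
[10.5, -4.5, -10.6, 0.0, 0.0, 0.0]
[10.5, -4.5, -10.6, 0.0, 0.0, 0.0]
[10.5, -4.5, -10.6, 0.0, 0.0, 0.0]
[10.5, -4.5, -10.6, 0.0, 0.0, 0.0]
[10.5, -4.5, -10.6, 0.0, 0.0, 0.0]
[10.5, -4.5, -10.6, 0.0, 0.0, 0.0]
```

drive_tool([
  [[7,-3,-7,0,0,0,-1],[11,-5,-11,0,0,0,-1],[12,-5,-12,0,0,0,-1],[12,-5,-12,0,0,0,-1],[12,-5,-12,0,0,0,-1],[12,-5,-12,0,0,0,-1],[11,-5,-11,0,0,0,-1],[7,-3,-7,0,0,0,-1]],
])

```text
time: 18.7
position: [0.4328, 0.0391, 0.1766]
tool_rot: [[-0.001, 1.0, 0.0], [0.573, 0.001, -0.82], [-0.82, -0.0, -0.573]]
wrist_force: [-1.1, -0.4, -3.5]
width: 0.008
gripper_force: 79.1
```

drive_tool([
  [[0,0,0,0,0,-0.14,-1],[0,0,0,0,0,-0.17,-1],[0,0,0,0,0,-0.18,-1],[0,0,0,0,0,-0.18,-1],[0,0,0,0,0,-0.18,-1],[0,0,0,0,0,-0.18,-1],[0,0,0,0,0,-0.17,-1],[0,0,0,0,0,-0.15,-1]],
])

```text
time: 19.7
position: [0.433, 0.038, 0.1768]
tool_rot: [[-0.977, 0.214, -0.0], [0.123, 0.559, -0.82], [-0.175, -0.801, -0.572]]
wrist_force: [0.4, 0.0, -2.5]
width: 0.0078
gripper_force: 79.3
```

Run:
```python
from pour import *
delta([.45,.05,.18]);s=env.observe();t,l,z=cup(np.array(s['position']),np.array(s['tool_rot']));print(t,l-[.478,.043,0],z)
```

```text
t 19.7 p [0.433  0.038  0.1768] q [-0.59  0.5  -0.08  2.    0.74  1.43  0.26] F [ 0.4  0.  -2.5] w 0.0078 g 79.3
 R [[-0.977, 0.214, -0.0], [0.123, 0.559, -0.82], [-0.175, -0.801, -0.572]]
 d_mm [-15.7   7.8 -11.7] rot None
61.8641580420047 [ 0.02544402 -0.01653192  0.14953079] 0.12200709632947475
```

drive_tool([
  [[-3,3,1.7,0,0,-0.13,-1],[-3.5,2.5,1.7,0,0,-0.13,-1],[-3.5,2,1.7,0,0,-0.13,-1],[-4,1.5,1.7,0,0,-0.14,-1],[-4,1,1.7,0,0,-0.14,-1],[-3,-2,0,0,0,-0.16,-1],[-3,-2,0,0,0,-0.16,-1],[-2,-3,0,0,0,-0.17,-1]],
])

```text
time: 20.7
position: [0.4617, 0.0366, 0.1639]
tool_rot: [[-0.586, -0.81, -0.0], [-0.464, 0.336, -0.82], [0.665, -0.48, -0.572]]
wrist_force: [-0.4, -0.6, -2.3]
width: 0.0082
gripper_force: 79.4
```

drive_tool([
  [[0,0,0,0,0,-0.17,-1],[0,0,0,0,0,-0.17,-1],[0,0,0,0,0,-0.15,-1],[0,0,0,0,0,-0.1,-1],[0,0,0,0,0,0,-1],[0,0,0,0,0,0,-1],[0,0,0,0,0,0,-1],[0,0,0,0,0,0,-1]],
])

```text
time: 21.7
position: [0.4616, 0.0367, 0.1639]
tool_rot: [[-0.042, -0.999, 0.0], [-0.572, 0.024, -0.82], [0.819, -0.034, -0.573]]
wrist_force: [-0.5, 0.2, -2.1]
width: 0.0083
gripper_force: 79.7
```

Run:
```python
from pour import *
delta([.45,.05,.18]);s=env.observe();t,l,z=cup(np.array(s['position']),np.array(s['tool_rot']));print(t,l-[.478,.043,0],z)
f=env.read_camera('scene')['frame'][:,:,::-1];g=env.read_camera('top')['frame'][:,:,::-1]
cv2.imwrite('pics/p4.png',np.hstack([cv2.resize(f[140:220,190:270],(400,400),interpolation=2),cv2.resize(g[170:270,175:275],(400,400),interpolation=2)]))
```

```text
t 21.7 p [0.4616 0.0367 0.1639] q [-0.36  0.57 -0.32  1.94  0.85  1.51  1.95] F [-0.5  0.2 -2.1] w 0.0083 g 79.7
 R [[-0.042, -0.999, 0.0], [-0.572, 0.024, -0.82], [0.819, -0.034, -0.573]]
 d_mm [  6.   11.4 -20.1] rot None
110.10045635625406 [-0.01439553  0.00391223  0.07767784] 0.07767784004978437
```

View pics/p4.png

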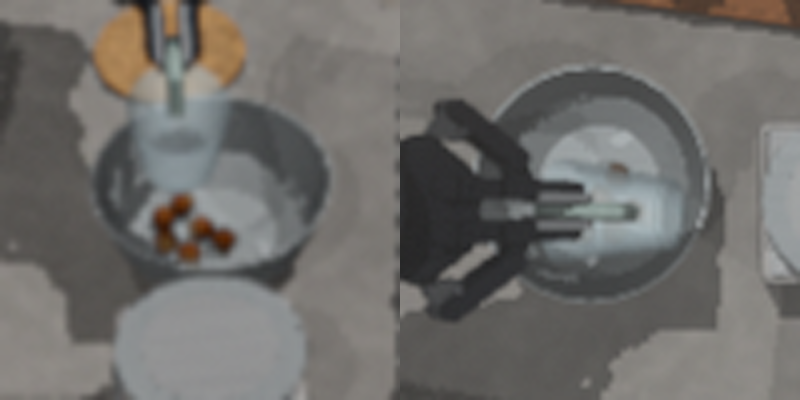

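The picture shows six nuts in the bowl, at scene-crop (163,217), (182,202), (201,225), (165,240), (190,250) and (224,238). The cup looks empty. Next I'll turn it upright while carrying it to above the mat.

Run:
```python
from pour import *
t=env.read_camera('top');f=t['frame'];h=cv2.cvtColor(f,cv2.COLOR_RGB2HSV)
m=((h[...,0]>5)&(h[...,0]<20)&(h[...,1]>90)).astype(np.uint8)
rows([.46,.275,.175],None,16,[0,0,2.88])
```

```text
[-8.0, 0.4, -12.6, 0.0, 0.0, 0.18]
[-7.7, 1.8, -12.6, 0.0, 0.0, 0.18]
[-7.3, 3.2, -12.6, 0.0, 0.0, 0.18]
[-6.6, 4.5, -12.6, 0.0, 0.0, 0.18]
[-5.7, 5.6, -12.6, 0.0, 0.0, 0.18]
[-4.6, 6.5, -12.6, 0.0, 0.0, 0.18]
[-3.4, 7.2, -12.6, 0.0, 0.0, 0.18]
[-2.0, 7.7, -12.6, 0.0, 0.0, 0.18]
[-0.6, 7.9, -12.6, 0.0, 0.0, 0.18]
[0.8, 7.9, -12.6, 0.0, 0.0, 0.18]
[2.2, 7.6, -12.6, 0.0, 0.0, 0.18]
[3.6, 7.1, -12.6, 0.0, 0.0, 0.18]
[4.8, 6.4, -12.6, 0.0, 0.0, 0.18]
[5.8, 5.4, -12.6, 0.0, 0.0, 0.18]
[6.7, 4.3, -12.6, 0.0, 0.0, 0.18]
[7.4, 3.0, -12.6, 0.0, 0.0, 0.18]
```

drive_tool([
  [[7,0,-5,0,0,0,-1],[7,0,-8,0,0,0.1,-1],[-2,2,-17,0,0,0.18,-1],[-5,4,-13,0,0,0.18,-1],[-6,5,-13,0,0,0.18,-1],[-5,6.5,-13,0,0,0.18,-1],[-3.5,7,-13,0,0,0.18,-1],[-2,7.5,-13,0,0,0.18,-1]],
])

```text
time: 22.85
position: [0.4497, 0.1294, 0.1984]
tool_rot: [[-0.942, -0.337, 0.0], [-0.193, 0.539, -0.82], [0.276, -0.772, -0.573]]
wrist_force: [0.7, 0.6, -2.1]
width: 0.0079
gripper_force: 79.5
```

drive_tool([
  [[-1,8,-13,0,0,0.18,-1],[1,8,-13,0,0,0.18,-1],[2,7.5,-13,0,0,0.18,-1],[3.5,7,-13,0,0,0.18,-1],[5,6.5,-13,0,0,0.18,-1],[6,5,-13,0,0,0.18,-1],[7,4,-13,0,0,0.18,-1],[7,3,-13,0,0,0.17,-1]],
])

```text
time: 23.85
position: [0.4321, 0.2496, 0.208]
tool_rot: [[-0.466, 0.885, -0.0], [0.507, 0.267, -0.82], [-0.725, -0.382, -0.573]]
wrist_force: [-0.3, 0.0, -2.8]
width: 0.0079
gripper_force: 79.4
```

Run:
```python
from pour import *
delta([.46,.275,.1],Rh(90,35,-1))
```

```text
t 23.85 p [0.4321 0.2496 0.208 ] q [-0.93  0.65  0.03  1.63  0.52  1.68 -0.58] F [-0.3  0.  -2.8] w 0.0079 g 79.4
 R [[-0.466, 0.885, -0.0], [0.507, 0.267, -0.82], [-0.725, -0.382, -0.573]]
 d_mm [78.1 72.7 41. ] rot [-0.     0.001  0.485]
```

drive_tool([
  [[0,0,0,0,0,0.15,-1],[0,0,0,0,0,0.17,-1],[0,0,0,0,0,0.165,-1],[12,6,5,0,0,0,-1],[12,6,5,0,0,0,-1],[12,6,5,0,0,0,-1],[12,5,5,0,0,0,-1],[12,5,5,0,0,0,-1]],
])

```text
time: 24.85
position: [0.4603, 0.2631, 0.1427]
tool_rot: [[-0.006, 1.0, -0.0], [0.572, 0.003, -0.82], [-0.82, -0.005, -0.572]]
wrist_force: [1.0, 0.2, -2.4]
width: 0.0078
gripper_force: 79.3
```

Run:
```python
from pour import *
delta([.46,.275,.1],Rh(90,35,-1))
s=env.read_camera('scene');t=env.read_camera('top')
for n,c in(('top',t),('scene',s)): print(n,proj(c,[.46,.231,.12]),'mat',proj(c,[.4595,.231,.006]))
p=proj(s,[.46,.231,.12]).astype(int);r=proj(t,[.46,.231,.12]).astype(int)
print(p,r)
f=s['frame'][:,:,::-1];g=t['frame'][:,:,::-1]
cv2.imwrite('pics/p5.png',np.hstack([cv2.resize(f[p[1]-30:p[1]+30,p[0]-25:p[0]+25],(400,480),interpolation=2),cv2.resize(g[r[1]-30:r[1]+30,r[0]-30:r[0]+20],(400,480),interpolation=2)]))
```

```text
t 24.85 p [0.4603 0.2631 0.1427] q [-0.97  0.78  0.13  1.56  0.49  1.59 -1.04] F [ 1.   0.2 -2.4] w 0.0078 g 79.3
 R [[-0.006, 1.0, -0.0], [0.572, 0.003, -0.82], [-0.82, -0.005, -0.572]]
 d_mm [41.9 -0.1 14.7] rot [-0.     0.001  0.006]
top [146.57676904 222.78820311] mat [158.72696299 223.34967894]
scene [221.14121247 124.9897154 ] mat [222.63887148 149.73858162]
[221 124] [146 222]
```

View pics/p5.png

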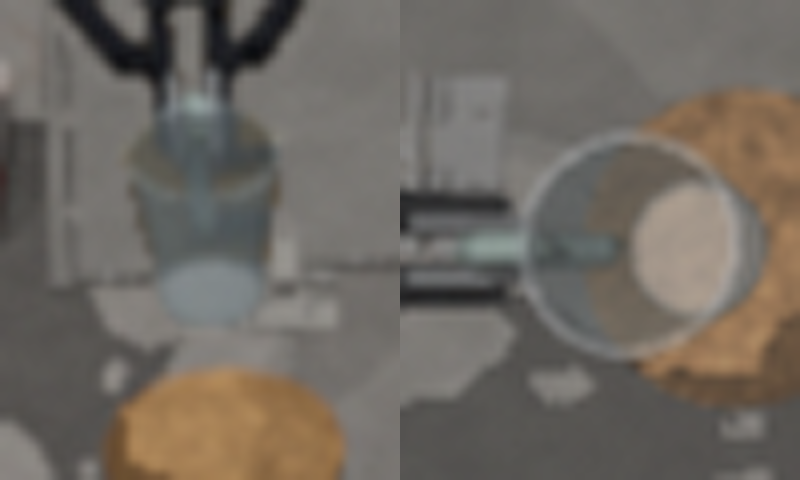

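The picture shows the empty cup held by its handle, roughly over the mat. In the top crop the rim centre is (632,245) and the foot centre (685,248). I'll check whether it is upright.

Run:
```python
from pour import *
t=env.read_camera('top');s=env.read_camera('scene');P=np.array(env.observe()['position'])
O=P+Rh(90,35,-1)@o;print('cup origin',O)
print('pred rim,foot top',proj(t,O+[0,0,.078]),proj(t,O+[0,0,.002]),'scene',proj(s,O+[0,0,.078]),proj(s,O+[0,0,.002]))
tr,tf=np.array([232,245])/8+[115.56,191.56],np.array([285,248])/8+[115.56,191.56]
sr,sf=np.array([203,150])/8+[195.56,93.56],np.array([208,292])/8+[195.56,93.56]
print('meas',tr,tf,sr,sf); a=tri(t,tr,s,sr);b=tri(t,tf,s,sf);print(a,b,np.degrees((a[0]-b[0])[:2]/.076))
O2=.5*(ray(t,tr,O[2]+.078)+ray(t,tf,O[2]+.002));print('mean xy',O2)
```

```text
cup origin [0.4599685  0.21892645 0.10490547]
pred rim,foot top [143.67416821 222.54954454] [152.80079936 222.84816378] scene [220.33802193 112.0917318 ] [221.53055893 130.18560161]
meas [144.56  222.185] [151.185 222.56 ] [220.935 112.31 ] [221.56 130.06]
(array([0.46133595, 0.21662987, 0.18356439]), np.float64(0.0010309475245559357)) (array([0.46046176, 0.22417044, 0.10323687]), np.float64(0.0005574138929683434)) [ 0.65904316 -5.68477852]
mean xy [0.46076568 0.21997037 0.14490547]
```

The foot disc is partly hidden behind the rim. Taking its left edge and its height, its centre is at 152.6 px against 152.8 predicted for an upright cup, so any tilt is about 2° at most. I'll lower it to just above the mat, then on in small steps.

drive_tool([
  [[10,0,5,0,0,0.006,-1],[12,0,6,0,0,0,-1],[13,0,7,0,0,0,-1],[13,0,7,0,0,0,-1],[12,0,6,0,0,0,-1],[10,0,5,0,0,0,-1],[7,0,4,0,0,0,-1],[4,0,2,0,0,0,-1]],
])

```text
time: 26.05
position: [0.46, 0.2749, 0.0529]
tool_rot: [[0.001, 1.0, -0.0], [0.572, -0.0, -0.82], [-0.82, 0.0, -0.572]]
wrist_force: [0.7, 0.4, -3.4]
width: 0.0084
gripper_force: 79.3
```

drive_tool([
  [[0.8,0,0.6,0,0,0,-1],[0.8,0,0.6,0,0,0,-1],[0.8,0,0.6,0,0,0,-1],[0.8,0,0.6,0,0,0,-1],[0,0,0,0,0,0,-1],[0,0,0,0,0,0,-1],[0,0,0,0,0,0,-1],[0,0,0,0,0,0,-1]],
], squeeze=40)

```text
time: 27.05
position: [0.46, 0.2747, 0.0493]
tool_rot: [[0.001, 1.0, -0.0], [0.573, -0.0, -0.82], [-0.82, 0.0, -0.573]]
wrist_force: [0.7, -0.3, -1.9]
width: 0.0077
gripper_force: 79.3
```

Run:
```python
from pour import *
delta([.4598,.2752,.0438],Rh(90,35,-1))
```

```text
t 27.05 p [0.46   0.2747 0.0493] q [-0.98  0.93  0.12  1.53  0.47  1.5  -1.11] F [ 0.7 -0.3 -1.9] w 0.0077 g 79.3
 R [[0.001, 1.0, -0.0], [0.573, -0.0, -0.82], [-0.82, 0.0, -0.573]]
 d_mm [ 4.8 -0.2  2.8] rot [-0.     0.001 -0.001]
```

drive_tool([
  [[0.8,0,0.6,0,0,0,-1],[0.8,0,0.6,0,0,0,-1],[0.8,0,0.6,0,0,0,-1],[0.4,0,0.3,0,0,0,-1],[0,0,0,0,0,0,-1],[0,0,0,0,0,0,-1],[0,0,0,0,0,0,-1],[0,0,0,0,0,0,-1]],
])

```text
time: 28.05
position: [0.46, 0.2746, 0.0458]
tool_rot: [[0.001, 1.0, -0.0], [0.573, -0.0, -0.82], [-0.82, 0.0, -0.573]]
wrist_force: [0.4, -0.1, -1.6]
width: 0.0079
gripper_force: 79.3
```

drive_tool([
  [[0.4,0,0.3,0,0,0,-1],[0,0,0,0,0,0,-1],[0.4,0,0.3,0,0,0,-1],[0,0,0,0,0,0,-1],[0,0,0,0,0,0,-1],[0,0,0,0,0,0,-1],[0,0,0,0,0,0,-1],[0,0,0,0,0,0,-1]],
])

```text
time: 29.05
position: [0.46, 0.2746, 0.0448]
tool_rot: [[0.001, 1.0, -0.0], [0.573, -0.0, -0.82], [-0.82, 0.0, -0.573]]
wrist_force: [1.3, -0.1, -1.7]
width: 0.0079
gripper_force: 79.4
```

drive_tool([
  [[0.4,0,0.3,0,0,0,-1],[0,0,0,0,0,0,-1],[0.4,0,0.3,0,0,0,-1],[0,0,0,0,0,0,-1],[0,0,0,0,0,0,-1],[0,0,0,0,0,0,-1],[0,0,0,0,0,0,-1],[0,0,0,0,0,0,-1]],
])

```text
time: 30.05
position: [0.4601, 0.2748, 0.0443]
tool_rot: [[0.001, 1.0, 0.0], [0.573, -0.0, -0.82], [-0.82, 0.001, -0.573]]
wrist_force: [0.5, 3.8, 5.7]
width: 0.0079
gripper_force: 80.5
```

Run:
```python
from pour import *
delta([.4598,.2752,.0438]);F=[];
for i in range(4): env.read_camera('top');s=env.observe();F.append(np.r_[s['wrist_force'],s['wrist_torque']])
print(np.round(np.mean(F,0),2),np.round(np.std(F,0),2))
```

```text
t 30.05 p [0.4601 0.2748 0.0443] q [-0.98  0.94  0.12  1.53  0.47  1.49 -1.11] F [0.5 3.8 5.7] w 0.0079 g 80.5
 R [[0.001, 1.0, 0.0], [0.573, -0.0, -0.82], [-0.82, 0.001, -0.573]]
 d_mm [ 0.6 -0.3 -0.1] rot None
[-0.65  2.78  5.94  0.18  0.13 -0.16] [0.26 0.72 0.47 0.02 0.02 0.04]
```

drive_tool([
  [[-0.3,0,-0.2,0,0,0,-1],[0,0,0,0,0,0,-1],[0,0,0,0,0,0,-1],[0,0,0,0,0,0,-1],[0,0,0,0,0,0,-1],[0,0,0,0,0,0,-1],[0,0,0,0,0,0,-1],[0,0,0,0,0,0,-1]],
], squeeze=25)

```text
time: 31.25
position: [0.4601, 0.2747, 0.0444]
tool_rot: [[0.001, 1.0, 0.0], [0.573, -0.0, -0.82], [-0.82, 0.001, -0.573]]
wrist_force: [0.4, 3.1, 5.9]
width: 0.0081
gripper_force: 80.3
```

drive_tool([
  [[-0.4,0,-0.3,0,0,0,-1],[0,0,0,0,0,0,-1],[0,0,0,0,0,0,-0.9],[0,0,0,0,0,0,-0.82],[0,0,0,0,0,0,-0.78],[0,0,0,0,0,0,-0.74],[0,0,0,0,0,0,-0.7],[0,0,0,0,0,0,-0.66]],
])

```text
time: 32.25
position: [0.46, 0.2746, 0.0448]
tool_rot: [[0.001, 1.0, 0.0], [0.573, -0.0, -0.82], [-0.82, 0.0, -0.573]]
wrist_force: [-0.2, 0.3, -0.3]
width: 0.0148
gripper_force: 0.0
```

drive_tool([
  [[0,0,0,0,0,0,-0.6],[0,0,0,0,0,0,-0.5],[0,0,0,0,0,0,-0.4],[0,0,0,0,0,0,-0.3],[0,0,0,0,0,0,-0.2],[0,0,0,0,0,0,-0.1],[0,0,0,0,0,0,-0.1],[0,0,0,0,0,0,-0.1]],
])

```text
time: 33.25
position: [0.46, 0.2746, 0.0447]
tool_rot: [[0.001, 1.0, -0.0], [0.573, -0.0, -0.82], [-0.82, 0.0, -0.573]]
wrist_force: [-0.0, 0.4, -0.6]
width: 0.0383
gripper_force: 0.0
```

Run:
```python
from pour import *
delta([.4598,.2752,.0438])
```

```text
t 33.25 p [0.46   0.2746 0.0447] q [-0.98  0.94  0.12  1.53  0.47  1.49 -1.11] F [-0.   0.4 -0.6] w 0.0383 g 0.0
 R [[0.001, 1.0, -0.0], [0.573, -0.0, -0.82], [-0.82, 0.0, -0.573]]
 d_mm [ 1.1 -0.2 -0. ] rot None
```

Released. I'll withdraw straight back along the tool axis and verify.

drive_tool([
  [[0,0,-8,0,0,0,-0.1],[0,0,-15,0,0,0,-0.1],[0,0,-25,0,0,0,-0.1],[0,0,-25,0,0,0,-0.1],[0,0,-25,0,0,0,-0.1],[0,0,-25,0,0,0,-0.1],[0,0,-25,0,0,0,-0.1],[0,0,-10,0,0,0,-0.1]],
])

```text
time: 34.25
position: [0.4597, 0.4059, 0.1361]
tool_rot: [[0.0, 1.0, 0.001], [0.574, 0.001, -0.819], [-0.819, 0.001, -0.574]]
wrist_force: [-0.0, 0.2, -0.2]
width: 0.0386
gripper_force: 0.0
```

Run:
```python
from pour import *
delta([.4598,.2752,.0438])
f=env.read_camera('scene')['frame'][:,:,::-1];g=env.read_camera('top')['frame'][:,:,::-1]
cv2.imwrite('pics/p6.png',np.hstack([cv2.resize(f[110:260,180:330],(400,400),interpolation=2),cv2.resize(g[110:260,130:280],(400,400),interpolation=2)]))
```

```text
t 34.25 p [0.4597 0.4059 0.1361] q [-1.05  0.97  0.1   1.2   0.42  1.8  -1.05] F [-0.   0.2 -0.2] w 0.0386 g 0.0
 R [[0.0, 1.0, 0.001], [0.574, 0.001, -0.819], [-0.819, 0.001, -0.574]]
 d_mm [ 6.0e-01 -1.0e-01  1.6e+02] rot None
```

View pics/p6.png

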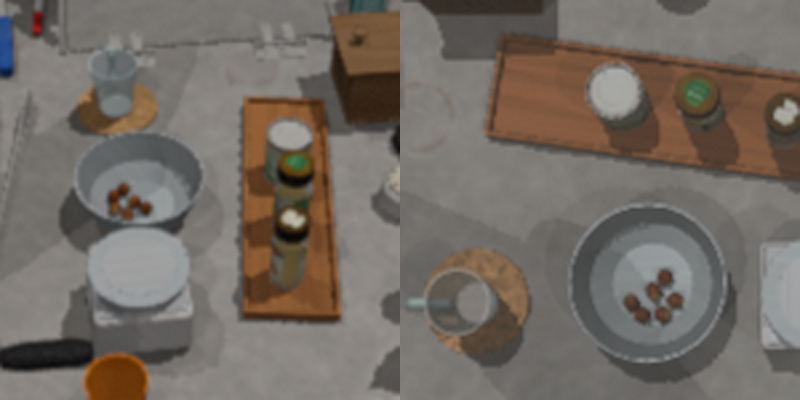

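The picture shows the empty cup upright on the mat (top crop (465,300)) and six nuts in the bowl around (655,295). The jars and tin still stand in the tray and the gripper is clear, so I'll hand in.

```bash
python3 -c "
from workcell import env
print(env.hand_in())"
```

```text
the job is handed in; nothing more can be done
None
```

Handed in: the cup stood released on the scale, all six nuts are in the steel bowl, the empty cup stands upright on the cork mat, and the two jars and the tin are where they were. It took about 34 s of the 69 s.

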